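# Bedtime switch-off along the extension bar

## Robot

A 6-joint arm with a two-finger parallel gripper is mounted at the origin on the work surface. World frame = base frame: x ahead of the robot, y to its left, z up, the work surface at z = 0. Lengths are in mm, angles in rad, forces in N, time in s.
With the tool pointing down it reaches from about 350 to 975 mm from the base axis. Payload 4.9 kg.
Tool frame: the origin (TCP) lies between the finger pads; the fingertips stand 17 mm ahead of it and the grasp point (between the pads) lies 2 mm behind it; x points along the fingers, y is the direction in which the jaws open and shut, and the axes are right-handed (so a half turn about x gives the same grasp; the last joint's range is limited). The gripper opens to 85 mm and grips with 20 to 120 N. Pads are 22 mm wide; open, the fingers measure 114 mm over their backs; the gripper's body (76 mm by 85 mm) begins 54 mm behind the grasp point. The pads swing forward as they close: fully open they stand 13 mm farther back than shut.
Start: joints at [-1.405, 0.053, 1.613, -0, 1.476, -0.119], TCP at [175.598, -599.805, 213.204] pointing down, gripper open.
Joint ranges: [-3.01, 3.01], [-1.01, 2.22], [0.06, 2.58], [-1.02, 4.17], [0.09, 2.62], [-3.14, 3.14]. Speed limits (rad/s): [2.57, 2.57, 3.14, 3.14, 3.14, 3.14].

## Interface

Orientations are given as a unit quaternion [x, y, z, w].
In Python, from workcell import manip gives the robot as it stands. The module is installed in compiled form; this text tells all that it offers.
- The arm moves only by the tool servo_tool, never from a script. Its argument "increments" is a list of rows, each a list of 7 numbers: the shift along the tool's x, y, z each as a share of 15 cm, from -1 to 1, then the turn, a rotation vector about the tool's x, y, z each as a share of 30 degrees, from -1 to 1, then the finger opening in mm, from 0 to 85.4. In form: [[dx, dy, dz, rx, ry, rz, fingers], ...]. A call has exactly 5 rows; each row shifts and turns the commanded pose from where the row before left it, along the tool's axes as they then stand; what a row does not reach is not made up. A row lasts 1/12 s, in which the tool goes at most 41.7 mm and 7.16 degrees, less where a joint would pass 70% of its speed; a pose out of reach is approached as far as the arm can. A call with a number of a shift or a turn outside -1 to 1 is refused whole. A call with a gripper value outside its range is refused whole. The fingers move at their own pace and stop on an object; the grip force is fixed at half the most. Time passes only in rows, so rows that do not move let the fingers close, or fill a call up. It gives the time, the measured TCP pose, the force and the opening at its end, in the units of the state.
- manip.read_state(): the state, without advancing time (a new reading comes with each control period).
- manip.get_image(name): name is "scene" or "top" or "wrist"; returns a dict with "color" (480x640x3 uint8, red, green, blue), "fx", "fy", "cx", "cy" (pixels), "world_from_camera" (4x4, takes a point from camera to world coordinates). Camera axes: x right, y down, z forward; pixel columns grow to the right and rows downward; lengths in mm; the calibration is good to about 2 mm. A picture is of the moment at which its call begins. There is no depth.
- manip.hand_in(): hands the job in, once; it reports no verdict.
The state is a dict: "time_s": time; "qpos": joint angles; "joint_velocities": joint speeds; "tau": joint torques, N m; "tool_pos": TCP position; "tcp_rot": TCP orientation; "contact_force": force on the tool from outside, world axes, zero at the start; "wrist_torque": the same for the moment, N m; "opening": finger opening in mm.
Only numpy, scipy, OpenCV 4.12 (cv2) and the standard library are available. Lean on these libraries where they do the work, as an engineer would, in place of code of your own. Each camera call takes 0.05 s, during which the arm holds its last target.

## Task

It is bedtime: run your fingertips lightly along the row of four black rocker switches on the white extension bar, starting at either end and taking them one after the other, so that all four are switched off (the half that now stands up goes fully down). From the first switch going off until the last, keep the fingertips down at the row, never more than about 2 cm above the switches, then take the hand clear. Press gently, without leaning on the bar; do not pull out the two plug-in blocks, and do not pick up or shift anything else on the shelf.

Things in the scene. Friction and masses are not known exactly. Their poses are not given: they have to be found in the camera images.
- bar: white extension bar, 300 mm long (y), 100 wide (x), top face 38 mm high, screwed down. Origin: centre of its underside, z up. Rockers 1 to 4 at x = -28 mm, y = +96, +32, -32, -96 mm; round socket faces at x = +22 mm, same y. At the -y end a gland and rigid conduit stick out 90 mm, below 32 mm; a screw lug 4 mm high sticks out 21 mm at each end.
- switch1 (a joint): angle of rocker 1 (rad), all four alike: 0 = on, 0.38 = off (stops at both); above 0.30 counts as off. It snaps over past 0.19. About 2.5 N down on the raised end starts it; nearer the middle takes more. At the stop it gives about 1 mm per 6 N. Black paddle, 20 mm wide (x), 32 long (y), hinged across its middle 2 mm below the bar's top face, so it rocks along the row. All start on.
- switch2 (a joint): angle of rocker 2, as switch1
- switch3 (a joint): angle of rocker 3, as switch1
- switch4 (a joint): angle of rocker 4, as switch1
- switch1_mid (a point): fixed point over the hinge of rocker 1, 3 mm above the bar's top face; axes as the bar's. The rocker's top is a shallow V of two flat 16 mm halves. On: the +y half lies level with this point and the -y half slopes up 0.38 rad to its end, 9 mm above the bar's top face. Off: the mirror image. A pale 4 mm dot marks the -y half.
- switch2_mid (a point): the same for rocker 2
- switch3_mid (a point): the same for rocker 3
- switch4_mid (a point): the same for rocker 4
- switch1_raised (a point): top edge of the -y end of rocker 1: the end that stands up while it is on (14 mm to -y of the middle); moves with the rocker
- switch2_raised (a point): the same for rocker 2
- switch3_raised (a point): the same for rocker 3
- switch4_raised (a point): the same for rocker 4
- charger (a joint): how far the white USB charger block has been pulled up out of its socket beside switch1 (m): 0 = pushed home. The block is 42 (x) x 46 (y) x 40 mm high, standing on the socket face
- charger_top (a point): centre of the charger block's top face, 79 mm above the shelf
- nightlight (a joint): how far the white plug-in night light has been pulled up out of its socket beside switch3 (m): 0 = pushed home. Its block is 42 (x) x 46 (y) x 22 mm with a 36 mm clear dome on top, 41 mm high in all
- nightlight_top (a point): top of the night light, 79 mm above the shelf
- jar: empty glass jam jar without lid, 66 mm across, 96 mm high, loose, behind the bar (bar +x side). Origin: centre of its underside, z up
- eggcup: white ceramic egg cup holding pins, 49 mm across, 60 mm high (pins to 71 mm), loose, behind the bar. Origin: centre of its underside, z up
- spinner: blue plastic bead spinner: round wooden foot, bowl 104 mm across, centre post with knob 84 mm high, loose, behind the bar. Origin: centre of its underside, z up
- stapler: black metal stapler, 140 mm long (its y), 36 mm wide, 65 mm high, loose, off the bar's +y end. Origin: centre of its underside, z up

How it is judged:
By the outcome, as a careful person would: the job done as asked, in the order asked, and still so for the second after the job is handed in, with the robot touching nothing.
It also fails if it takes over 48 s, if anything falls off the work surface, if the arm or the gripper's body presses on something with over 40 N, if the wrist force passes 120 N, or if a joint passes its speed limit or range.

## Working session

There is one attempt and no reset: what is moved stays moved. The work goes in short steps, Python scripts to look and compute and a tool call to move; the robot and the scene stay as the last step left them, time stands still between calls to the robot, and variables do not carry over. Pictures are saved under pics/ and viewed, and the job is handed in when it is done.

Besides the shell and the picture viewer there is one more tool, called after ">>>" by a JSON object that holds its "name" and its "arguments", one argument or row to a line. servo_tool: Moves the arm, as the interface text tells. Its arguments: {"type":"object","properties":{"increments":{"type":"array","items":{"type":"array","items":{"type":"number"}}}},"required":["increments"]}

```bash
mkdir -p pics; cat > h.py <<'E'
import numpy as np, cv2
from workcell import manip
def snap(n,f):
    d=manip.get_image(n); cv2.imwrite(f,d["color"][:,:,::-1]); 
    np.savez(f.replace('.png','.npz'),**d); return d
def ray(d,u,v,z):
    T=np.array(d["world_from_camera"]); r=T[:3,:3]@np.array([(u-d["cx"])/d["fx"],(v-d["cy"])/d["fy"],1]); o=T[:3,3]
    return o+r*(z-o[2])/r[2]
def proj(d,p):
    T=np.linalg.inv(np.array(d["world_from_camera"])); q=T[:3,:3]@np.array(p)+T[:3,3]
    return d["fx"]*q[0]/q[2]+d["cx"], d["fy"]*q[1]/q[2]+d["cy"]
E
python3 - <<'E'
from h import *
for n in ["top","scene","wrist"]:
    d=snap(n,f"pics/{n}0.png"); print(n,d["fx"],np.round(d["world_from_camera"],2).tolist())
print(manip.read_state())
E
```

```text
top 521.0740919775762 [[0.01, -1.0, 0.09, 574.46], [-1.0, -0.01, 0.01, 64.08], [-0.01, -0.09, -1.0, 904.06], [0.0, 0.0, 0.0, 1.0]]
scene 477.7562089271631 [[0.08, 0.58, -0.81, 1389.02], [1.0, -0.06, 0.05, 29.25], [-0.02, -0.81, -0.58, 595.32], [0.0, 0.0, 0.0, 1.0]]
wrist 393.61896871855697 [[0.28, -0.91, -0.29, 251.18], [-0.96, -0.27, -0.08, -576.98], [-0.0, 0.31, -0.95, 373.69], [0.0, 0.0, 0.0, 1.0]]
{'time_s': 0.15, 'qpos': array([-1.40495779e+00,  5.32414428e-02,  1.61398204e+00, -6.01130878e-06,
        1.47603276e+00, -1.19008807e-01]), 'joint_velocities': array([ 0.0012045 , -0.00239424, -0.00430907, -0.00183015, -0.00057995,
        0.00116239]), 'tau': array([-6.07018901e-04, -3.94244206e+01, -3.70722914e+01, -1.57944155e-04,
        4.64903482e-03, -1.25022177e-05]), 'tool_pos': array([ 175.53761732, -599.29376854,  212.22095699]), 'tcp_rot': array([-0.69993108, -0.10095674,  0.69996286, -0.09978083]), 'contact_force': array([ 0.49155077,  0.58969736, -0.85829644]), 'wrist_torque': array([-0.01397389,  0.0001484 ,  0.00356283]), 'opening': 85.15045059348762}
```

View pics/top0.png

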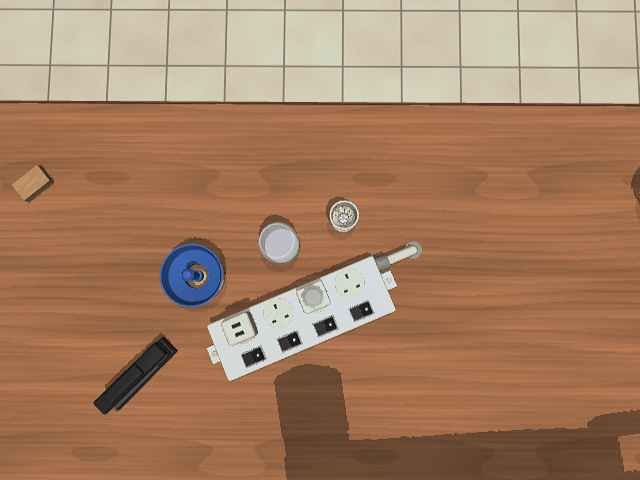

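View pics/scene0.png

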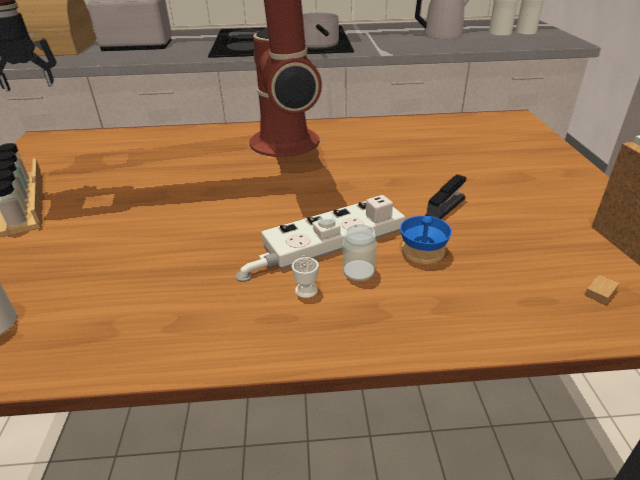

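The top view shows the bar's rockers at about (253,356), (289,341), (325,325) and (361,311), with the charger beside the leftmost one (rocker 1). The jar, egg cup and spinner are behind the bar and the stapler is off its left end.

```bash
python3 - <<'E'
from h import *
d=dict(np.load('pics/top0.npz')); im=d["color"]
bl=(im.max(2)<60).astype(np.uint8)
m=np.zeros_like(bl); m[290:390,230:390]=bl[290:390,230:390]
n,l,s,c=cv2.connectedComponentsWithStats(m)
P=[]
for i in range(1,n):
    if s[i,4]>60:
        cnt=cv2.findContours((l==i).astype(np.uint8),0,2)[0][0]; r=cv2.minAreaRect(cnt)
        print(s[i],c[i],r); P.append(r[0])
P=sorted(P)
W=np.array([ray(d,u,v,42) for u,v in P]); print(W.round(1)); print(np.linalg.norm(np.diff(W,axis=0),axis=1))
# dots
hsv=im
w=((im.min(2)>170)).astype(np.uint8)
w[:, :205]=0; w[:250]=0
n,l,s,c=cv2.connectedComponentsWithStats(w)
for i in range(1,n):
    if s[i,4]>2: print('w',s[i],c[i].round(1), ray(d,*c[i],45).round(1))
i=1+np.argmax(s[1:,4]); cnt=cv2.findContours((l==i).astype(np.uint8),0,2)[0][0]
r=cv2.minAreaRect(cnt);print(r,[ray(d,*p,38).round(1) for p in cv2.boxPoints(r)])
cv2.imwrite('pics/crop.png',cv2.resize(im[230:400,200:430,::-1],None,fx=3.4,fy=3.4,interpolation=cv2.INTER_CUBIC))
E
```

```text
[350 302  22  17 211] [360.78672986 310.43601896] ((360.8793029785156, 310.44830322265625), (11.884501457214355, 19.869401931762695), 68.19859313964844)
[314 317  22  18 215] [324.87906977 325.7627907 ] ((324.9482727050781, 325.62066650390625), (11.884501457214355, 19.869401931762695), 68.19859313964844)
[278 332  23  18 214] [288.95327103 340.95794393] ((288.8793029785156, 340.9482727050781), (12.070196151733398, 19.498010635375977), 68.19859313964844)
[242 348  23  18 222] [252.71171171 356.45945946] ((252.81036376953125, 356.2758483886719), (11.884501457214355, 19.869401931762695), 68.19859313964844)
[[467.2 183.5  42. ]
 [492.5 125.   42. ]
 [517.8  66.3  42. ]
 [543.    7.5  42. ]]
[63.69745101 63.96698871 63.93010499]
w [266 250  31  13 280] [280.3 254.5] [633.7 141.   45. ]
w [388 250  29  14 175] [400.9 255. ] [634.5 -58.1  45. ]
w [ 207  257  190  124 8697] [301.4 316.9] [531.8 104.9  45. ]
w [306 290  15  15 174] [312.6 296.9] [564.5  87.   45. ]
w [293 339   2   2   4] [293.5 339.5] [495.2 117.3  45. ]
((301.47564697265625, 317.5603332519531), (59.752479553222656, 199.45870971679688), 66.97450256347656) [array([510. , 275.4,  38. ]), array([641.3, -27. ,  38. ]), array([550.7, -65.3,  38. ]), array([421.6, 234.5,  38. ])]
```

View pics/crop.png

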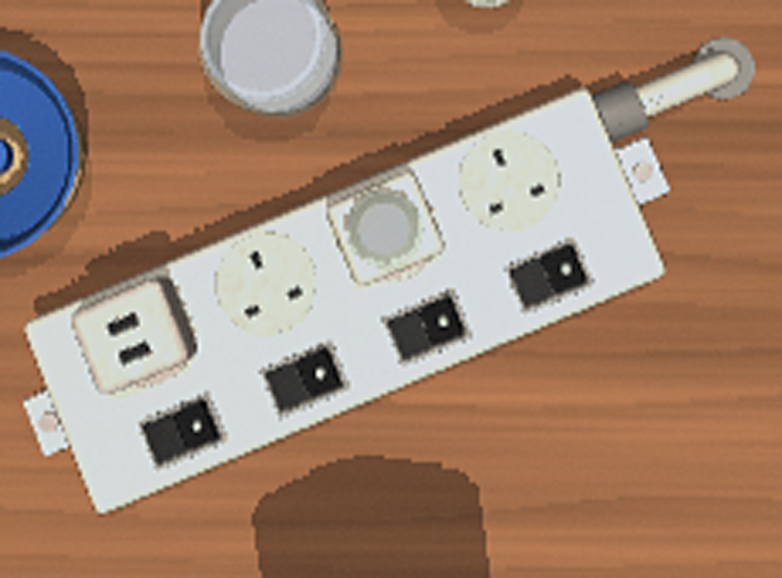

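```bash
cat >> h.py <<'E'
from scipy.spatial.transform import Rotation as Ro
W=np.array([[467.2,183.5],[492.5,125.0],[517.8,66.3],[543.0,7.5]])
by=np.array([-.3956,.9184]); bx=np.array([.9184,.3956])
def st():
    s=manip.read_state(); R=Ro.from_quat(s["tcp_rot"]).as_matrix()
    return s,R
def rel(tgt):
    s,R=st(); d=R.T@(np.array(tgt)-s["tool_pos"]); return d, d/150
def show():
    s,R=st(); print('t',round(s["time_s"],2),'tcp',s["tool_pos"].round(1),'F',s["contact_force"].round(1),'open',round(s["opening"],1)); 
    p=s["tool_pos"][:2]-W.mean(0); print('bar xy rel centre', (p@bx-28).round(1),(p@by).round(1)); return s,R
E
python3 - <<'E'
from h import *
s,R=show(); print(R.round(3)); print('q',s["qpos"].round(3))
for nm,v in (("by",by),("bx",bx)):
    print(nm,np.degrees(np.arctan2(v[1],v[0])))
print('tool y ang',np.degrees(np.arctan2(R[1,1],R[0,1])),'z',np.degrees(np.arctan2(R[1,2],R[0,2])))
E
```

```text
t 0.15 tcp [ 175.5 -599.3  212.2] F [ 0.5  0.6 -0.9] open 85.2
bar xy rel centre -605.6 -507.8
[[-0.     0.281 -0.96 ]
 [ 0.002 -0.96  -0.281]
 [-1.    -0.002 -0.   ]]
q [-1.405  0.053  1.614 -0.     1.476 -0.119]
by 113.30391905106913
bx 23.303919051069123
tool y ang -73.67940724123159 z -163.6794253798827
```

View pics/wrist0.png

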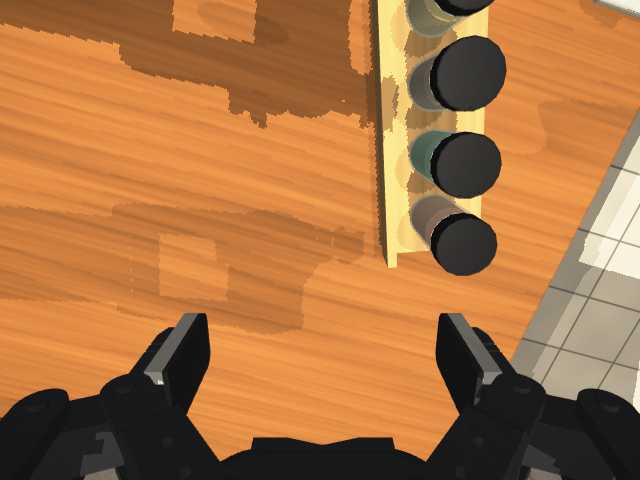

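>>> {"name": "servo_tool", "arguments": {
  "increments": [
    [0,0,0,-0.233,0,0,0],
    [0,-0.13,-0.19,0,0,0,0],
    [0,-0.13,-0.19,0,0,0,0],
    [0,-0.13,-0.19,0,0,0,0],
    [0,-0.13,-0.19,0,0,0,0]
  ]
}}

```text
time_s: 0.57
tool_pos: [249.8, -481.6, 212.6]
tcp_rot: [0.693, 0.143, -0.693, 0.142]
contact_force: [-0.1, -1.0, 0.5]
opening: 25.1
```

>>> {"name": "servo_tool", "arguments": {
  "increments": [
    [0,-0.13,-0.19,0,0,0,0],
    [0,-0.13,-0.19,0,0,0,0],
    [0,-0.13,-0.19,0,0,0,0],
    [0,-0.13,-0.19,0,0,0,0],
    [0,-0.13,-0.19,0,0,0,0]
  ]
}}

```text
time_s: 0.98
tool_pos: [342.2, -335.5, 212.9]
tcp_rot: [-0.693, -0.143, 0.693, -0.143]
contact_force: [0.3, -0.5, 0.9]
opening: -0.1
```

```bash
python3 - <<'E'
from h import *
s,R=show(); print(R.round(3),s["qpos"].round(2))
E
```

```text
t 0.98 tcp [ 342.2 -335.5  212.9] F [ 0.3 -0.5  0.9] open -0.1
bar xy rel centre -348.2 -331.4
[[-0.     0.395 -0.919]
 [ 0.    -0.919 -0.395]
 [-1.    -0.    -0.   ]] [-0.93 -0.31  1.94  0.    1.51  0.23]
```

>>> {"name": "servo_tool", "arguments": {
  "increments": [
    [0,-0.18,-0.14,0,0,0,0],
    [0,-0.18,-0.14,0,0,0,0],
    [0,-0.18,-0.14,0,0,0,0],
    [0,-0.18,-0.14,0,0,0,0],
    [0,-0.18,-0.14,0,0,0,0]
  ]
}}

```text
time_s: 1.4
tool_pos: [384.7, -169.9, 213.0]
tcp_rot: [0.693, 0.143, -0.693, 0.143]
contact_force: [0.9, -0.6, 1.2]
opening: 0.3
```

>>> {"name": "servo_tool", "arguments": {
  "increments": [
    [0,-0.18,-0.14,0,0,0,0],
    [0,-0.18,-0.14,0,0,0,0],
    [0,-0.18,-0.14,0,0,0,0],
    [0,-0.18,-0.14,0,0,0,0],
    [0,-0.18,-0.14,0,0,0,0]
  ]
}}

```text
time_s: 1.82
tool_pos: [427.7, -4.3, 213.1]
tcp_rot: [0.693, 0.143, -0.692, 0.143]
contact_force: [0.3, -0.4, 0.7]
opening: 0.0
```

>>> {"name": "servo_tool", "arguments": {
  "increments": [
    [0,-0.18,-0.14,0,0,0,0],
    [0,-0.18,-0.14,0,0,0,0],
    [0,-0.18,-0.14,0,0,0,0],
    [0,-0.18,-0.14,0,0,0,0],
    [0,-0.18,-0.14,0,0,0,0]
  ]
}}

```text
time_s: 2.23
tool_pos: [470.7, 161.3, 213.0]
tcp_rot: [-0.692, -0.143, 0.693, -0.143]
contact_force: [0.4, -0.1, 0.3]
opening: 0.0
```

```bash
python3 - <<'E'
from h import *
s,R=show(); print(rel([*(W[0]-14*by),130]))
d=snap("wrist","pics/w1.png"); print(np.round(d["world_from_camera"],2).tolist())
E
```

```text
t 2.23 tcp [470.7 161.3 213. ] F [ 0.4 -0.1  0.3] open 0.0
bar xy rel centre -33.7 74.0
(array([82.96070155, -7.76569583, -5.6175797 ]), array([ 0.55307134, -0.05177131, -0.03745053]))
[[0.4, -0.87, -0.28, 543.03], [-0.92, -0.38, -0.12, 192.9], [-0.0, 0.31, -0.95, 374.53], [0.0, 0.0, 0.0, 1.0]]
```

View pics/w1.png

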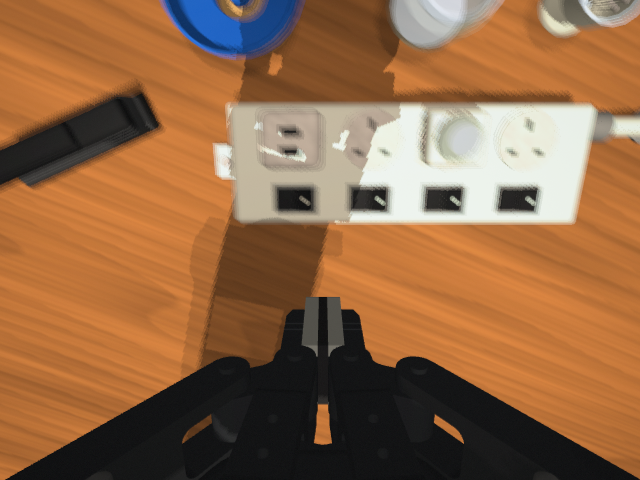

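```bash
python3 - <<'E'
from h import *
d=snap("wrist","pics/w2.png"); im=d["color"]
s,R=show()
for z in (200,196,190,183): print(z,np.round(proj(d,[*s["tool_pos"][:2],z]),1))
g=(im.max(2)<60).astype(np.uint8); m=np.zeros_like(g); m[165:218,240:560]=g[165:218,240:560]
n,l,st_,c=cv2.connectedComponentsWithStats(m); P=[]
for i in range(1,n):
    if st_[i,4]>200:
        cnt=cv2.findContours((l==i).astype(np.uint8),0,2)[0][0]; r=cv2.minAreaRect(cnt); P.append(r[0]); print(st_[i],r)
P=sorted(P); V=np.array([ray(d,u,v,42) for u,v in P]); print(V.round(1),np.linalg.norm(np.diff(V,axis=0),axis=1)); print(V[:,:2]-W)
cv2.imwrite('pics/w2c.png',cv2.resize(im[150:360,220:400,::-1],None,fx=2.8,fy=2.8,interpolation=cv2.INTER_CUBIC))
E
```

```text
t 2.33 tcp [470.7 163.1 212.7] F [-0.8  0.  -0.1] open -0.0
bar xy rel centre -32.9 75.6
200 [328.3 288.9]
196 [328.3 285.5]
190 [328.1 280.6]
183 [328.  275.3]
[285 194  38  24 845] ((303.5, 205.5), (23.0, 37.0), 90.0)
[359 195  39  23 793] ((378.0, 206.0), (22.0, 38.0), 90.0)
[432 195  41  23 821] ((452.0, 206.0), (22.0, 40.0), 90.0)
[506 195  42  23 843] ((526.5, 206.0), (22.0, 41.0), 90.0)
[[468.2 183.7  42. ]
 [493.5 124.6  42. ]
 [519.   66.2  42. ]
 [544.7   7.5  42. ]] [64.25653797 63.72529478 64.05011295]
[[ 1.04054085  0.19515788]
 [ 1.04029327 -0.37112014]
 [ 1.23182889 -0.07569879]
 [ 1.65329901  0.02202495]]
```

View pics/w2c.png

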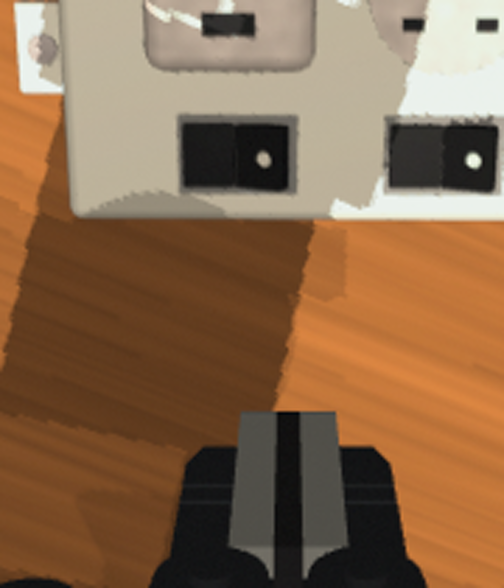

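```bash
python3 - <<'E'
from h import *
d=snap("scene","pics/s2.png"); im=d["color"]; s,R=show(); p=s["tool_pos"]
print("pred tip(196)",np.round(proj(d,[*p[:2],p[2]-17]),1),"tcp",np.round(proj(d,p),1))
u,v=map(int,proj(d,p)); print(u,v)
cv2.imwrite('pics/s2c.png',cv2.resize(im[v-80:v+80,u-100:u+100,::-1],None,fx=4,fy=3.75*16/15,interpolation=cv2.INTER_CUBIC)[:600])
t=snap("top","pics/t2.png");print("top tip",np.round(proj(t,[*p[:2],p[2]-17]),1))
w=dict(np.load('pics/w2.npz'))
for z in (190,196,205,215,225): print(z,[np.round(proj(w,[*(p[:2]+o*bx),z]),1) for o in(11,0,-11)])
E
```

```text
t 2.38 tcp [470.5 161.2 212.7] F [-0.5 -0.6 -0.6] open 0.0
bar xy rel centre -33.9 74.0
pred tip(196) [358.7 140.9] tcp [358.9 133.1]
358 133
top tip [253.3 368.3]
190 [array([331.6, 262.2]), array([331.4, 282.4]), array([331.1, 302. ])]
196 [array([331.8, 266.6]), array([331.6, 287.3]), array([331.3, 307.4])]
205 [array([332.2, 273.7]), array([331.9, 295.3]), array([331.6, 316.1])]
215 [array([332.6, 282.4]), array([332.3, 305. ]), array([332. , 326.7])]
225 [array([333.1, 292.2]), array([332.8, 315.8]), array([332.5, 338.5])]
```

View pics/s2c.png

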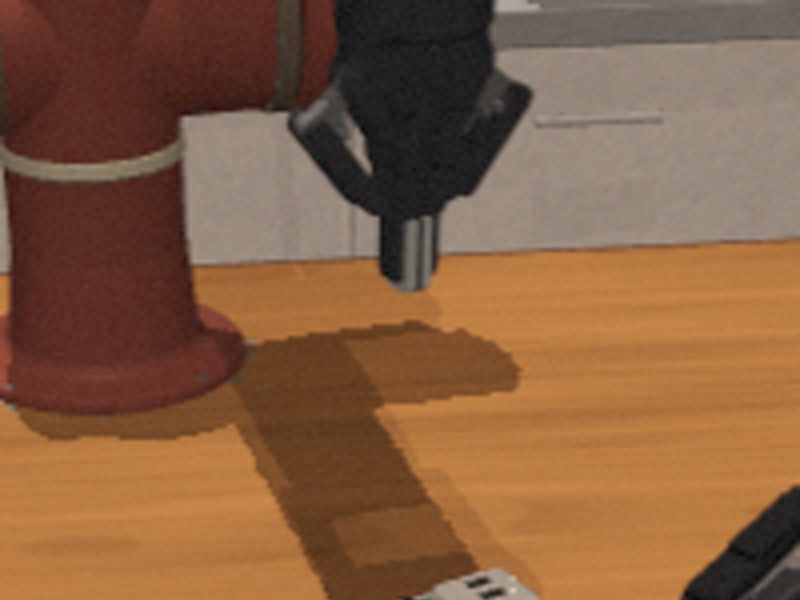

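View pics/t2.png

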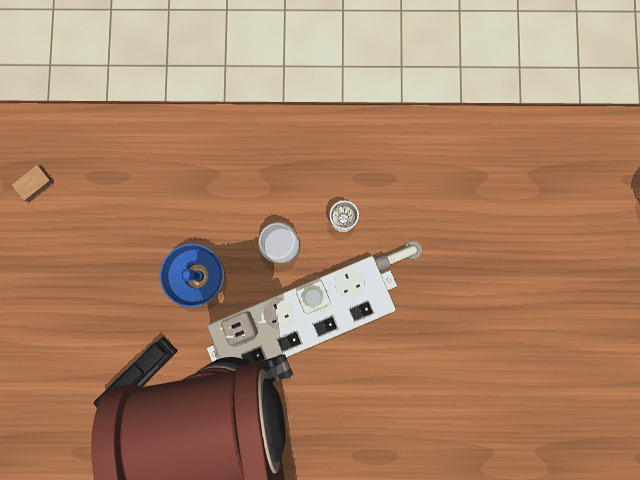

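```bash
python3 - <<'E'
from h import *
d=dict(np.load('pics/scene0.npz')); im=d["color"]
C=W.mean(0)+28*bx
for i,y in enumerate((96,32,-32,-96)):
    print('rocker',i+1,np.round(proj(d,[*(C-28*bx+y*by),41]),1))
print('charger top',np.round(proj(d,[*(C+22*bx+96*by),79]),1),'NL top',np.round(proj(d,[*(C+22*bx-32*by),79]),1))
for sx in(-50,50):
  for sy in(150,-150): print(sx,sy,np.round(proj(d,[*(C+sx*bx+sy*by),38]),1))
cv2.imwrite('pics/s0c.png',cv2.resize(im[180:280,250:420,::-1],None,fx=4.6,fy=4.6,interpolation=cv2.INTER_CUBIC))
w=dict(np.load('pics/w2.npz'))
for i in range(4): print('w top of charger',np.round(proj(w,[*(C+22*bx+96*by),79]),1)) if i==0 else 0
E
```

```text
rocker 1 [366.8 204.3]
rocker 2 [342.1 211.6]
rocker 3 [316.2 219.2]
rocker 4 [289.1 227.2]
charger top [379.7 199.4] NL top [326.7 215. ]
-50 150 [381.5 195.4]
-50 -150 [261.5 230.2]
50 150 [406.6 215.3]
50 -150 [280.3 255.1]
w top of charger [299.6 151.2]
```

View pics/s0c.png

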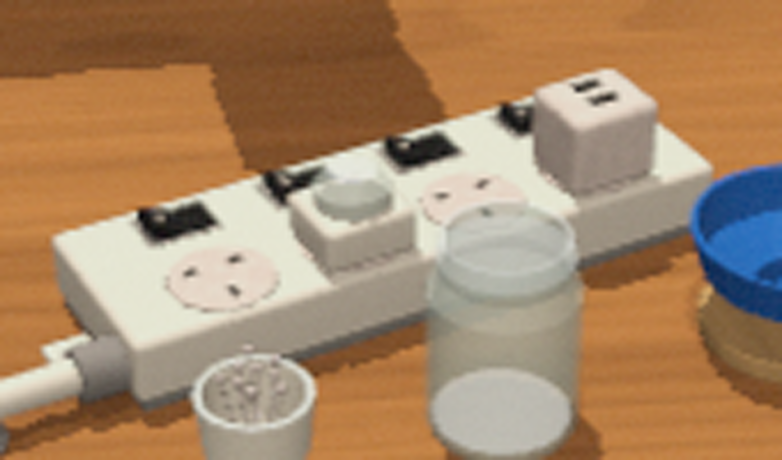

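```bash
python3 - <<'E'
from h import *
w=dict(np.load('pics/w2.npz')); s=dict(np.load('pics/s2.npz'))
def rr(d,u,v):
    T=d["world_from_camera"]; r=T[:3,:3]@np.array([(u-d["cx"])/d["fx"],(v-d["cy"])/d["fy"],1]); return T[:3,3],r/np.linalg.norm(r)
o1,r1=rr(w,322.5,297); o2,r2=rr(s,360.5,125)
A=np.stack([r1,-r2],1); k=np.linalg.lstsq(A,o2-o1,rcond=None)[0]
a,b=o1+k[0]*r1,o2+k[1]*r2; print(a.round(1),b.round(1),manip.read_state()["tool_pos"])
q=(a+b)/2; tp=manip.read_state()["tool_pos"]; print('bar off',(q-tp)[:2]@bx,(q-tp)[:2]@by,q[2]-tp[2])
print(w["world_from_camera"].round(3))
E
```

```text
[479.2 169.7 230.4] [477.4 163.1 232.5] [470.41161452 160.0192073  212.68382481]
bar off 9.792388194026385 2.7448872486244036 18.787764937413982
[[ 3.99000e-01 -8.73000e-01 -2.80000e-01  5.43500e+02]
 [-9.17000e-01 -3.82000e-01 -1.17000e-01  1.97053e+02]
 [-4.00000e-03  3.03000e-01 -9.53000e-01  3.74652e+02]
 [ 0.00000e+00  0.00000e+00  0.00000e+00  1.00000e+00]]
```

>>> {"name": "servo_tool", "arguments": {
  "increments": [
    [0.15,-0.011,-0.008,0,0,0,0],
    [0.15,-0.011,-0.008,0,0,0,0],
    [0.15,-0.011,-0.007,0,0,0,0],
    [0.15,-0.01,-0.007,0,0,0,0],
    [0.15,-0.01,-0.007,0,0,0,0]
  ]
}}

```text
time_s: 2.85
tool_pos: [472.6, 167.5, 99.8]
tcp_rot: [0.693, 0.142, -0.693, 0.142]
contact_force: [0.2, 0.6, -0.8]
opening: -0.1
```

>>> {"name": "servo_tool", "arguments": {
  "increments": [
    [0,0,0,0,0,0,0],
    [0,0,0,0,0,0,0],
    [0,0,0,0,0,0,0],
    [0,0,0,0,0,0,0],
    [0,0,0,0,0,0,0]
  ]
}}

```text
time_s: 3.27
tool_pos: [474.1, 168.9, 102.8]
tcp_rot: [0.694, 0.143, -0.691, 0.143]
contact_force: [0.2, -0.7, -0.4]
opening: 0.2
```

```bash
python3 - <<'E'
from h import *
s,R=show(); p=s["tool_pos"]
d=snap("scene","pics/s3.png"); im=d["color"]
for z in(83,100,118): print(z,np.round(proj(d,[*p[:2],z]),1))
cv2.imwrite('pics/s3c.png',cv2.resize(im[110:260,270:470,::-1],None,fx=4,fy=4,interpolation=cv2.INTER_CUBIC))
d=snap("wrist","pics/w3.png")
for z in(83,100,118): print(z,np.round(proj(d,[*p[:2]+11*bx,z]),1))
show()
E
```

```text
t 3.27 tcp [474.1 168.9 102.8] F [ 0.2 -0.7 -0.4] open 0.2
bar xy rel centre -27.5 79.6
83 [361.2 189.8]
100 [361.4 182.9]
118 [361.6 175.4]
83 [323.6 259.4]
100 [323.7 272.5]
118 [323.8 289.4]
t 3.37 tcp [473.6 169.  102.1] F [0.5 0.2 1.2] open -0.2
bar xy rel centre -27.9 79.9
```

View pics/s3c.png

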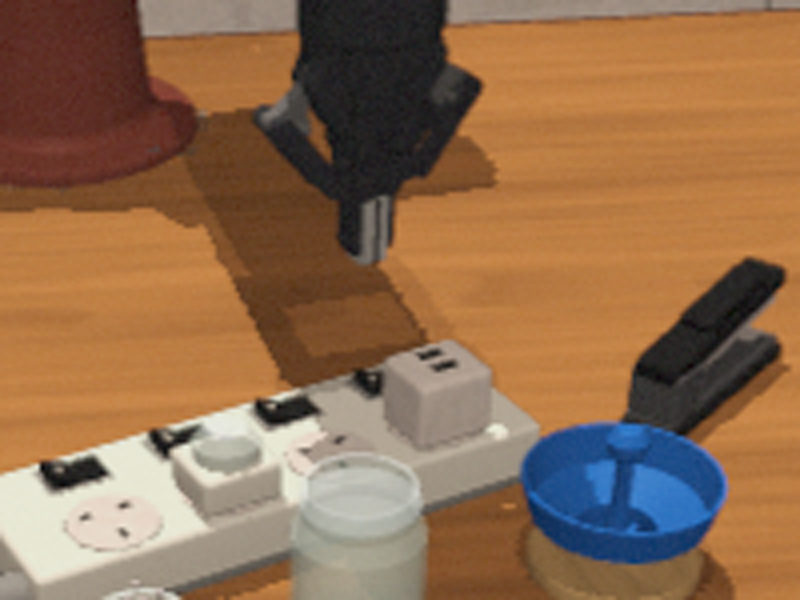

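View pics/w3.png

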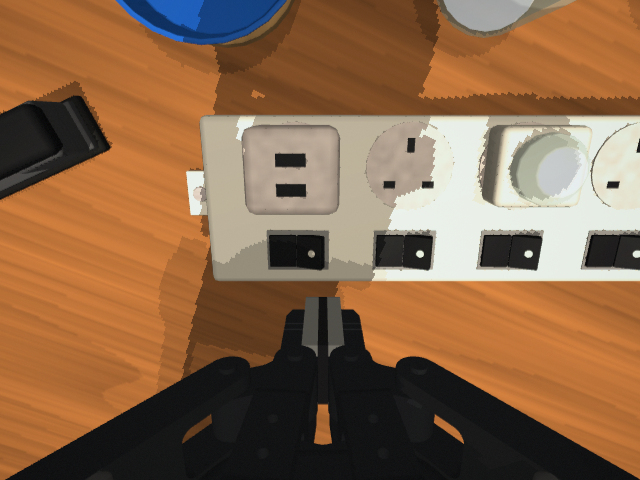

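>>> {"name": "servo_tool", "arguments": {
  "increments": [
    [0.043,-0.006,0,0,0,0,0],
    [0.043,-0.006,0,0,0,0,0],
    [0.043,-0.006,0,0,0,0,0],
    [0.043,-0.006,0,0,0,0,0],
    [0.043,0,0,0,0,0,0]
  ]
}}

```text
time_s: 3.78
tool_pos: [470.7, 172.3, 67.2]
tcp_rot: [-0.692, -0.143, 0.693, -0.143]
contact_force: [-0.6, -1.0, -0.0]
opening: 0.0
```

```bash
python3 - <<'E'
from h import *
s,R=show(); p=s["tool_pos"]
d=snap("wrist","pics/w4.png")
d=snap("scene","pics/s4.png"); im=d["color"]
for z in(53,70,87,93): print(z,np.round(proj(d,[*p[:2]+11*bx,z]),1))
cv2.imwrite('pics/s4c.png',cv2.resize(im[150:230,310:410,::-1],None,fx=7,fy=7,interpolation=cv2.INTER_CUBIC))
show()
E
```

```text
t 3.78 tcp [470.7 172.3  67.2] F [-0.6 -1.  -0. ] open 0.0
bar xy rel centre -29.2 84.1
53 [364.7 203. ]
70 [365.  196.3]
87 [365.2 189.5]
93 [365.3 187. ]
t 3.88 tcp [469.9 172.   66.4] F [-0.7  0.6 -0.7] open 0.1
bar xy rel centre -30.1 84.2
```

View pics/s4c.png

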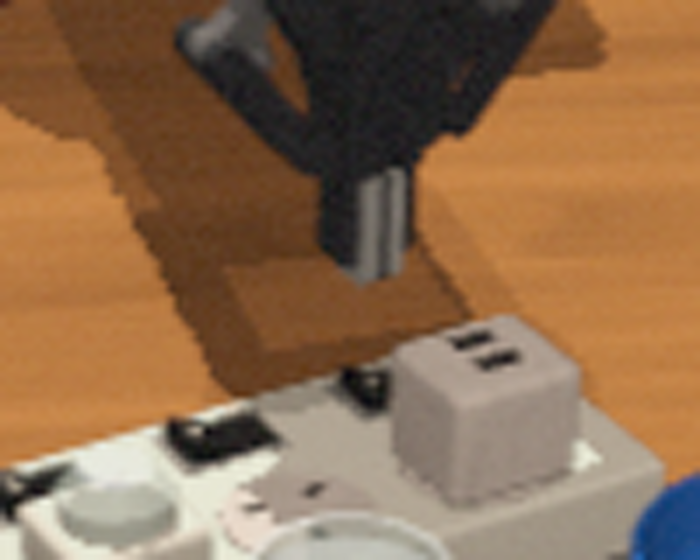

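View pics/w4.png

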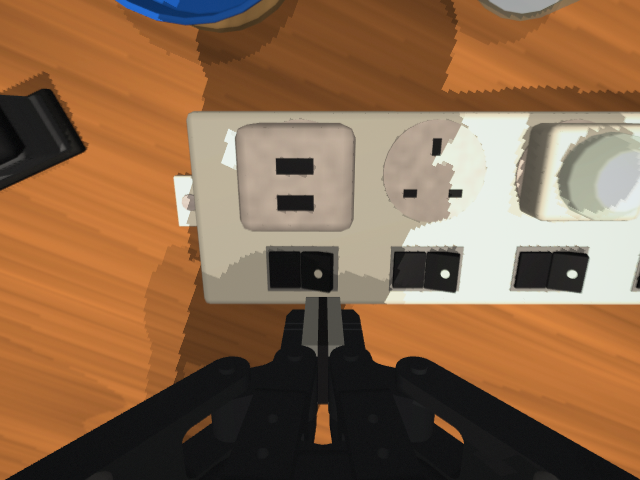

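>>> {"name": "servo_tool", "arguments": {
  "increments": [
    [0.027,0,0,0,0,0,0],
    [0.027,0,0,0,0,0,0],
    [0.027,0,0,0,0,0,0],
    [0.027,0,0,0,0,0,0],
    [0.027,0,0,0,0,0,0]
  ]
}}

```text
time_s: 4.3
tool_pos: [471.4, 172.2, 47.9]
tcp_rot: [0.693, 0.143, -0.692, 0.143]
contact_force: [0.6, -0.7, 0.4]
opening: 0.2
```

```bash
python3 - <<'E'
from h import *
s,R=show(); p=s["tool_pos"]
d=snap("wrist","pics/w5.png")
d=snap("scene","pics/s5.png"); im=d["color"]
for z in(47,60,65,70): print(z,np.round(proj(d,[*p[:2]+11*bx,z]),1))
cv2.imwrite('pics/s5c.png',cv2.resize(im[150:230,310:410,::-1],None,fx=7,fy=7,interpolation=cv2.INTER_CUBIC))
show()
E
```

```text
t 4.3 tcp [471.4 172.2  47.9] F [ 0.6 -0.7  0.4] open 0.2
bar xy rel centre -28.7 83.8
47 [364.6 205.4]
60 [364.8 200.4]
65 [364.9 198.4]
70 [364.9 196.4]
t 4.4 tcp [470.6 172.1  47.3] F [-0.6  0.7  0. ] open 0.1
bar xy rel centre -29.4 83.9
```

View pics/s5c.png

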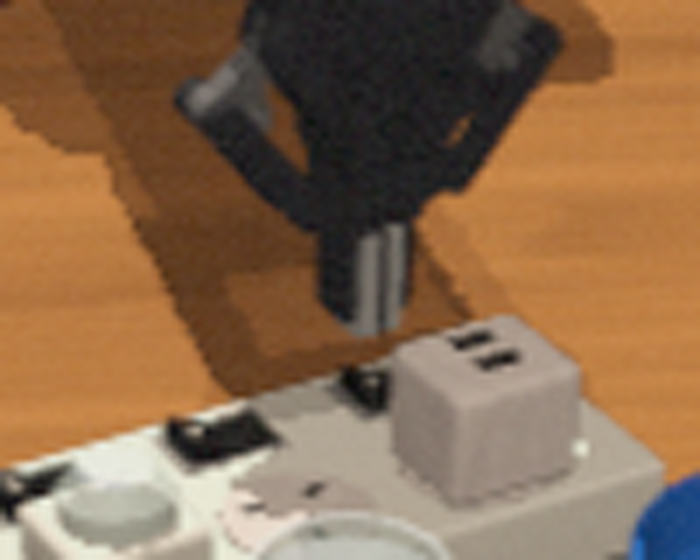

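View pics/w5.png

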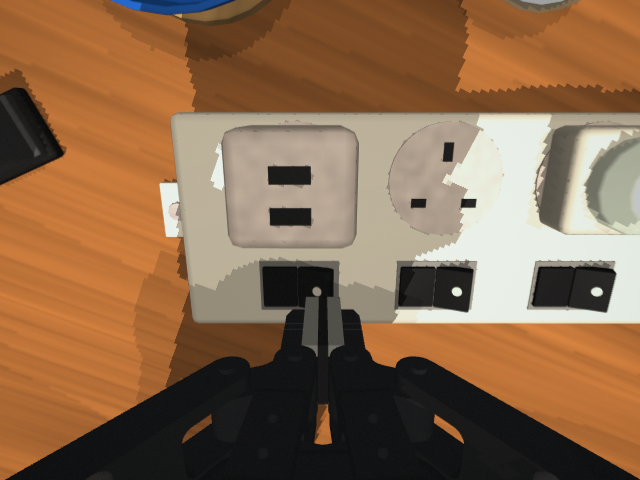

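>>> {"name": "servo_tool", "arguments": {
  "increments": [
    [0.02,0,0,0,0,0,0],
    [0.02,0,0,0,0,0,0],
    [0.02,0,0,0,0,0,0],
    [0.02,0,0,0,0,0,0],
    [0.02,0,0,0,0,0,0]
  ]
}}

```text
time_s: 4.82
tool_pos: [471.3, 172.2, 32.9]
tcp_rot: [0.693, 0.143, -0.693, 0.143]
contact_force: [0.4, 0.3, -0.1]
opening: 0.1
```

```bash
python3 - <<'E'
from h import *
s,R=show(); p=s["tool_pos"]
d=snap("wrist","pics/w6.png"); im2=d["color"]
d=snap("scene","pics/s6.png"); im=d["color"]
for z in(41,47,52,57): print(z,np.round(proj(d,[*p[:2]+11*bx,z]),1))
a=cv2.resize(im[150:230,325:405,::-1],(400,400),interpolation=cv2.INTER_CUBIC)
b=cv2.resize(im2[220:380,240:400,::-1],(400,400),interpolation=cv2.INTER_CUBIC)
cv2.imwrite('pics/c6.png',np.hstack([a,b]))
show()
E
```

```text
t 4.82 tcp [471.3 172.2  32.9] F [ 0.4  0.3 -0.1] open 0.1
bar xy rel centre -28.7 83.8
41 [364.5 207.7]
47 [364.6 205.4]
52 [364.7 203.5]
57 [364.8 201.5]
t 4.92 tcp [470.8 172.1  32.5] F [-0.5  0.7  1. ] open -0.2
bar xy rel centre -29.3 83.9
```

View pics/c6.png

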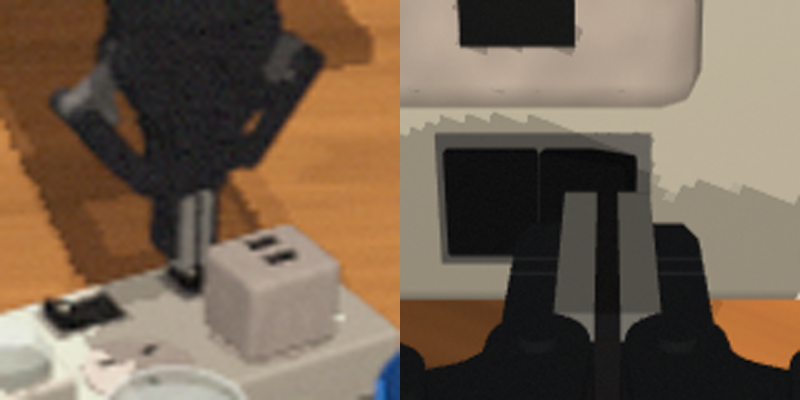

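>>> {"name": "servo_tool", "arguments": {
  "increments": [
    [0.01,0,0,0,0,0,0],
    [0.01,0,0,0,0,0,0],
    [0.01,0,0,0,0,0,0],
    [0.01,0,0,0,0,0,0],
    [0.01,0,0,0,0,0,0]
  ]
}}

```text
time_s: 5.33
tool_pos: [472.0, 172.0, 26.2]
tcp_rot: [0.693, 0.143, -0.692, 0.143]
contact_force: [0.6, -0.5, -0.0]
opening: -0.0
```

>>> {"name": "servo_tool", "arguments": {
  "increments": [
    [0.007,0,0,0,0,0,0],
    [0,0,0,0,0,0,0],
    [0.007,0,0,0,0,0,0],
    [0,0,0,0,0,0,0],
    [0,0,0,0,0,0,0]
  ]
}}

```text
time_s: 5.75
tool_pos: [471.1, 172.3, 23.4]
tcp_rot: [-0.692, -0.143, 0.693, -0.143]
contact_force: [-0.4, 0.1, -0.2]
opening: 0.2
```

```bash
cat > look.py <<'E'
import sys
from h import *
k=sys.argv[1]
s,R=show(); 
im2=snap("wrist",f"pics/w{k}.png")["color"]
im=snap("scene",f"pics/s{k}.png")["color"]
x0,y0=(int(a) for a in sys.argv[2:4])
a=cv2.resize(im[y0:y0+80,x0:x0+80,::-1],(400,400),interpolation=cv2.INTER_CUBIC)
b=cv2.resize(im2[200:400,220:420,::-1],(400,400),interpolation=cv2.INTER_CUBIC)
cv2.imwrite(f'pics/c{k}.png',np.hstack([a,b])); show()
E
python3 look.py 7 325 150
```

```text
t 5.75 tcp [471.1 172.3  23.4] F [-0.4  0.1 -0.2] open 0.2
bar xy rel centre -28.9 83.9
t 5.85 tcp [471.3 172.3  23.6] F [ 0.4 -0.9 -0.3] open 0.0
bar xy rel centre -28.7 83.8
```

View pics/c7.png

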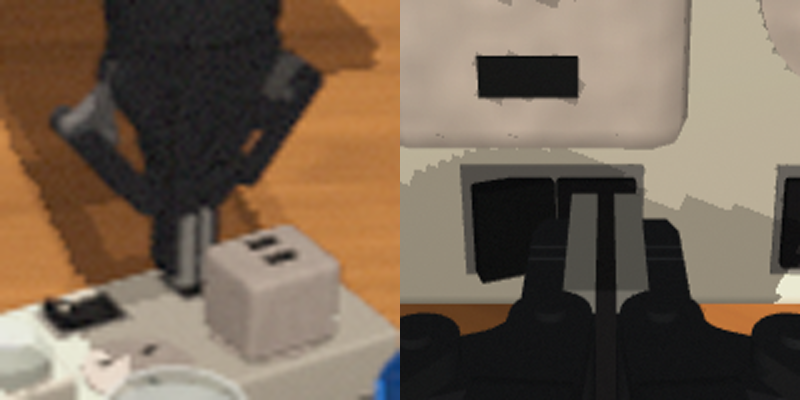

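Switch 1 has flipped: its +y half now stands up and the contact force is near 0. I'm lifting about 10 mm and moving to switch 2.

>>> {"name": "servo_tool", "arguments": {
  "increments": [
    [-0.033,0,0,0,0,0,0],
    [-0.033,0,0,0,0,0,0],
    [0,0.07,0,0,0,0,0],
    [0,0.07,0,0,0,0,0],
    [0,0.07,0,0,0,0,0]
  ]
}}

```text
time_s: 6.27
tool_pos: [484.4, 142.3, 33.9]
tcp_rot: [0.693, 0.143, -0.692, 0.143]
contact_force: [0.1, -0.1, -0.6]
opening: -0.1
```

>>> {"name": "servo_tool", "arguments": {
  "increments": [
    [0,0.07,0,0,0,0,0],
    [0,0.07,0,0,0,0,0],
    [0,0.077,0,0,0,0,0],
    [0,0,0,0,0,0,0],
    [0,0,0,0,0,0,0]
  ]
}}

```text
time_s: 6.68
tool_pos: [496.9, 112.6, 33.4]
tcp_rot: [-0.693, -0.142, 0.693, -0.142]
contact_force: [-0.1, 0.3, 0.2]
opening: 0.0
```

```bash
python3 look.py 8 305 150
```

```text
t 6.68 tcp [496.9 112.6  33.4] F [-0.1  0.3  0.2] open 0.0
bar xy rel centre -28.8 18.9
t 6.78 tcp [496.5 113.4  33.4] F [ 0.1 -0.1 -0.4] open 0.1
bar xy rel centre -28.9 19.8
```

View pics/c8.png

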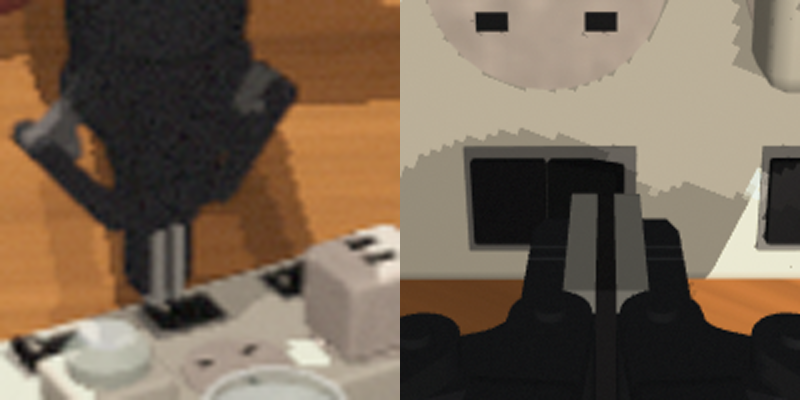

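>>> {"name": "servo_tool", "arguments": {
  "increments": [
    [0.02,0,0,0,0,0,0],
    [0.02,0,0,0,0,0,0],
    [0.014,0,0,0,0,0,0],
    [0.014,0,0,0,0,0,0],
    [0,0,0,0,0,0,0]
  ]
}}

```text
time_s: 7.2
tool_pos: [496.2, 113.7, 22.7]
tcp_rot: [-0.692, -0.143, 0.693, -0.143]
contact_force: [0.1, -1.1, 0.0]
opening: 0.3
```

```bash
python3 look.py 9 305 150
```

```text
t 7.2 tcp [496.2 113.7  22.7] F [ 0.1 -1.1  0. ] open 0.3
bar xy rel centre -29.0 20.2
t 7.3 tcp [496.3 113.6  23. ] F [ 0.2  0.1 -0.3] open -0.0
bar xy rel centre -29.0 20.1
```

View pics/c9.png

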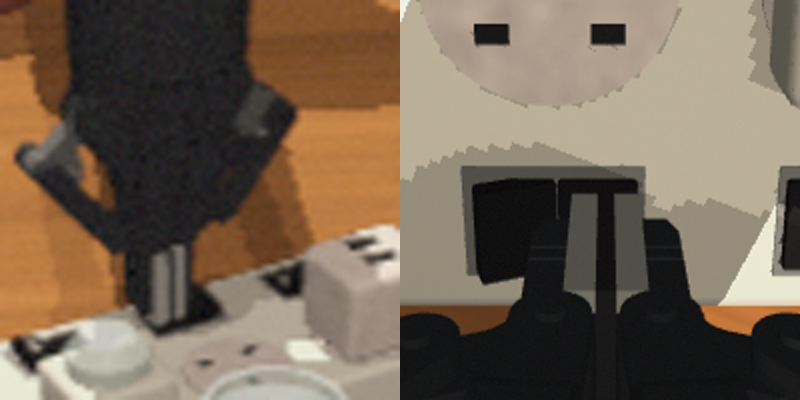

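Switch 2 has flipped in the same way (its left half is up). Next is switch 3.

>>> {"name": "servo_tool", "arguments": {
  "increments": [
    [-0.034,0,0,0,0,0,0],
    [-0.034,0,0,0,0,0,0],
    [0,0.07,0,0,0,0,0],
    [0,0.07,0,0,0,0,0],
    [0,0.07,0,0,0,0,0]
  ]
}}

```text
time_s: 7.72
tool_pos: [509.8, 83.4, 33.9]
tcp_rot: [0.693, 0.143, -0.692, 0.143]
contact_force: [0.4, -0.1, 0.1]
opening: 0.4
```

>>> {"name": "servo_tool", "arguments": {
  "increments": [
    [0,0.07,0,0,0,0,0],
    [0,0.07,0,0,0,0,0],
    [0,0.077,0,0,0,0,0],
    [0,0,0,0,0,0,0],
    [0,0,0,0,0,0,0]
  ]
}}

```text
time_s: 8.13
tool_pos: [522.2, 53.8, 33.4]
tcp_rot: [-0.693, -0.142, 0.693, -0.142]
contact_force: [-0.6, 0.2, 0.1]
opening: 0.1
```

```bash
python3 look.py 10 280 160
```

```text
t 8.13 tcp [522.2  53.8  33.4] F [-0.6  0.2  0.1] open 0.1
bar xy rel centre -28.8 -45.1
t 8.23 tcp [521.8  54.6  33.3] F [-0.2  0.2 -0. ] open -0.1
bar xy rel centre -28.9 -44.2
```

View pics/c10.png

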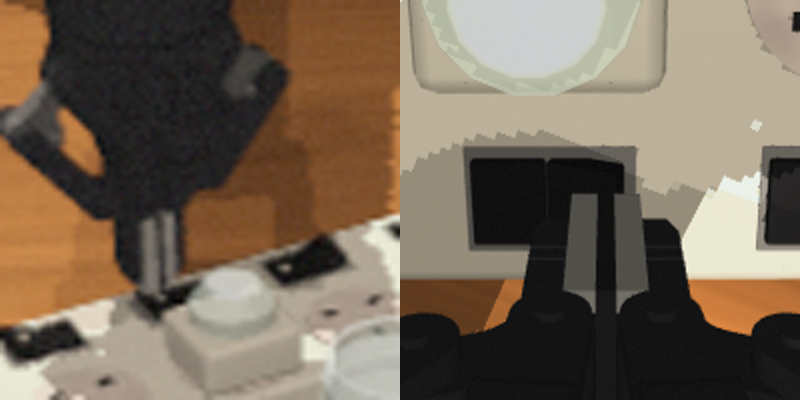

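>>> {"name": "servo_tool", "arguments": {
  "increments": [
    [0.02,0,0,0,0,0,0],
    [0.02,0,0,0,0,0,0],
    [0.014,0,0,0,0,0,0],
    [0.014,0,0,0,0,0,0],
    [0,0,0,0,0,0,0]
  ]
}}

```text
time_s: 8.65
tool_pos: [521.6, 55.0, 22.7]
tcp_rot: [-0.692, -0.143, 0.693, -0.143]
contact_force: [0.1, 0.5, 0.8]
opening: -0.2
```

```bash
python3 look.py 11 280 160
```

```text
t 8.65 tcp [521.6  55.   22.7] F [0.1 0.5 0.8] open -0.2
bar xy rel centre -28.9 -43.8
t 8.75 tcp [521.7  54.8  23. ] F [0.4 0.4 0.4] open -0.2
bar xy rel centre -28.9 -44.0
```

View pics/c11.png

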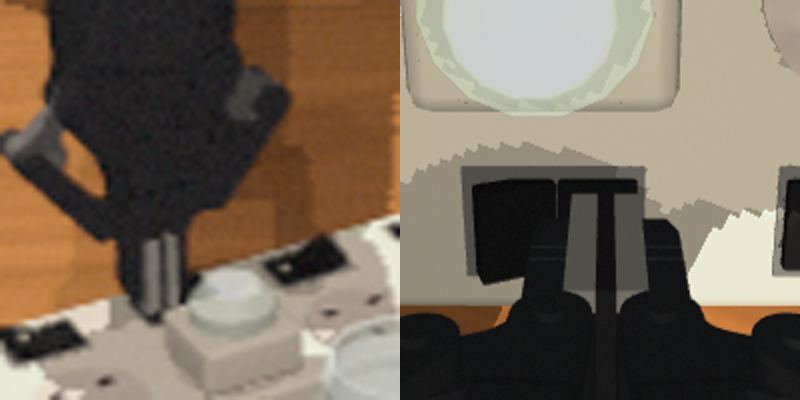

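Switch 3 has flipped. On to switch 4.

>>> {"name": "servo_tool", "arguments": {
  "increments": [
    [-0.034,0,0,0,0,0,0],
    [-0.034,0,0,0,0,0,0],
    [0,0.07,0,0,0,0,0],
    [0,0.07,0,0,0,0,0],
    [0,0.07,0,0,0,0,0]
  ]
}}

```text
time_s: 9.17
tool_pos: [535.2, 24.6, 33.9]
tcp_rot: [0.693, 0.143, -0.692, 0.143]
contact_force: [0.4, 0.4, -0.5]
opening: 0.1
```

>>> {"name": "servo_tool", "arguments": {
  "increments": [
    [0,0.07,0,0,0,0,0],
    [0,0.07,0,0,0,0,0],
    [0,0.077,0,0,0,0,0],
    [0,0,0,0,0,0,0],
    [0,0,0,0,0,0,0]
  ]
}}

```text
time_s: 9.58
tool_pos: [547.5, -5.0, 33.4]
tcp_rot: [-0.693, -0.142, 0.693, -0.142]
contact_force: [0.2, -0.4, 0.1]
opening: 0.3
```

```bash
python3 look.py 12 250 165
```

```text
t 9.58 tcp [547.5  -5.   33.4] F [ 0.2 -0.4  0.1] open 0.3
bar xy rel centre -28.9 -109.1
t 9.68 tcp [547.1  -4.2  33.3] F [ 0.5 -0.3  0.5] open 0.1
bar xy rel centre -28.9 -108.2
```

View pics/c12.png

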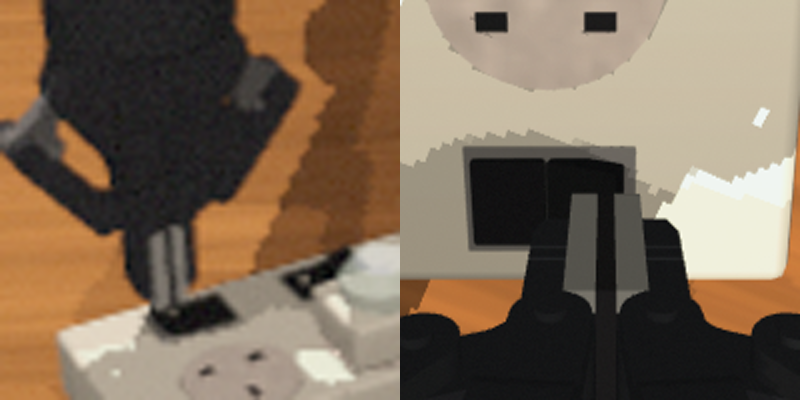

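>>> {"name": "servo_tool", "arguments": {
  "increments": [
    [0.02,0,0,0,0,0,0],
    [0.02,0,0,0,0,0,0],
    [0.014,0,0,0,0,0,0],
    [0.014,0,0,0,0,0,0],
    [0,0,0,0,0,0,0]
  ]
}}

```text
time_s: 10.1
tool_pos: [547.0, -3.9, 22.7]
tcp_rot: [-0.692, -0.143, 0.693, -0.143]
contact_force: [-0.2, 0.2, 0.3]
opening: -0.2
```

```bash
python3 look.py 13 250 165
```

```text
t 10.1 tcp [547.   -3.9  22.7] F [-0.2  0.2  0.3] open -0.2
bar xy rel centre -28.9 -107.9
t 10.2 tcp [547.  -4.  23.] F [-0.4  0.3  0.2] open -0.2
bar xy rel centre -28.9 -108.0
```

View pics/c13.png

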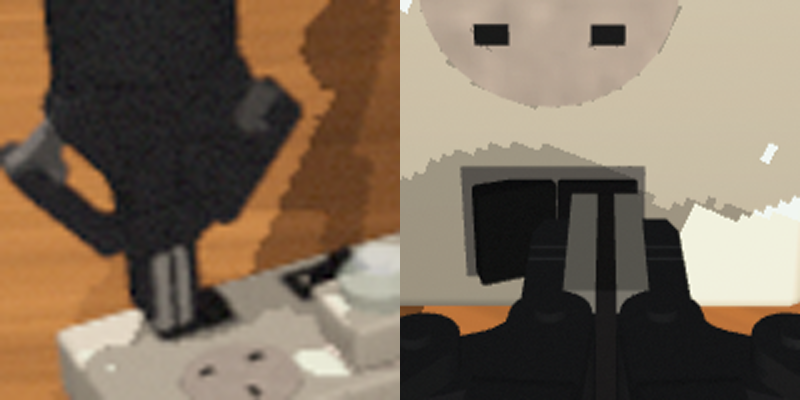

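Switch 4 has flipped. I'm lifting clear, then checking all four.

>>> {"name": "servo_tool", "arguments": {
  "increments": [
    [-0.1,0,0,0,0,0,0],
    [-0.2,0,0,0,0,0,0],
    [-0.25,0,0,0,0,0,0],
    [-0.25,0,0,0,0,0,0],
    [-0.25,0,0,0,0,0,0]
  ]
}}

```text
time_s: 10.62
tool_pos: [546.6, -4.0, 182.0]
tcp_rot: [-0.692, -0.143, 0.693, -0.143]
contact_force: [-0.3, -0.8, 0.3]
opening: -0.0
```

>>> {"name": "servo_tool", "arguments": {
  "increments": [
    [0,0.25,0,0,0,0,0],
    [0,0.25,0,0,0,0,0],
    [0,0.25,0,0,0,0,0],
    [0,0.25,0,0,0,0,0],
    [0,0.25,0,0,0,0,0]
  ]
}}

```text
time_s: 11.03
tool_pos: [621.8, -177.9, 180.7]
tcp_rot: [-0.692, -0.143, 0.693, -0.143]
contact_force: [-0.2, -0.1, 1.4]
opening: 0.1
```

>>> {"name": "servo_tool", "arguments": {
  "increments": [
    [0,0.15,0,0,0,0,0],
    [0,0,0,0,0,0,0],
    [0,0,0,0,0,0,0],
    [0,0,0,0,0,0,0],
    [0,0,0,0,0,0,0]
  ]
}}

```text
time_s: 11.45
tool_pos: [630.0, -195.7, 180.6]
tcp_rot: [-0.692, -0.144, 0.693, -0.143]
contact_force: [0.2, -0.4, -1.0]
opening: -0.0
```

```bash
python3 - <<'E'
from h import *
show(); t=snap("top","pics/t9.png")["color"]; im=snap("scene","pics/s9.png")["color"]
a=cv2.resize(t[180:420,80:430,::-1],(560,384),interpolation=cv2.INTER_CUBIC)
cv2.imwrite('pics/t9c.png',cv2.resize(t[230:400,200:430,::-1],None,fx=3.4,fy=3.4,interpolation=cv2.INTER_CUBIC))
cv2.imwrite('pics/s9c.png',cv2.resize(im[180:280,250:420,::-1],None,fx=4.6,fy=4.6,interpolation=cv2.INTER_CUBIC))
E
```

```text
t 11.45 tcp [ 630.  -195.7  180.6] F [ 0.2 -0.4 -1. ] open -0.0
bar xy rel centre -28.5 -316.9
```

View pics/t9.png

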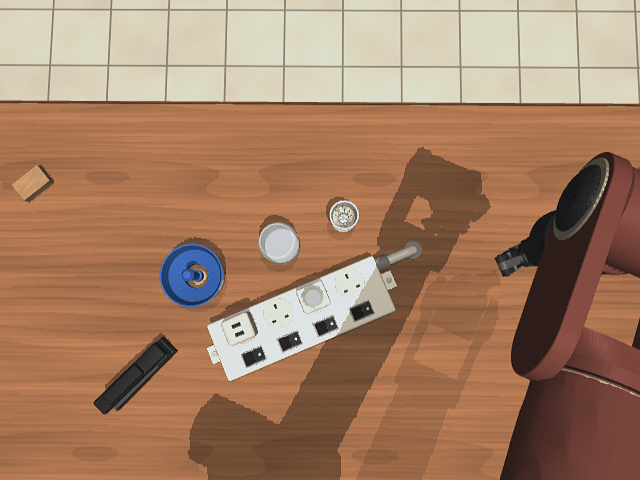

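View pics/t9c.png

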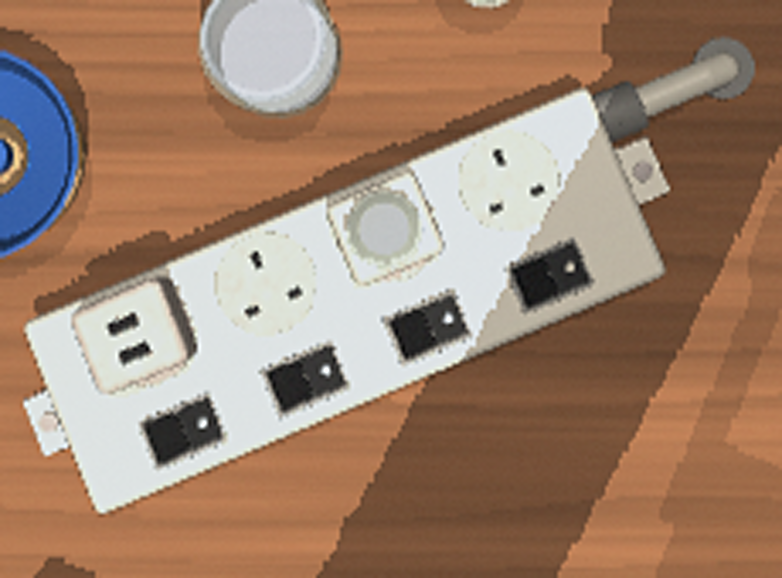

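View pics/s9c.png

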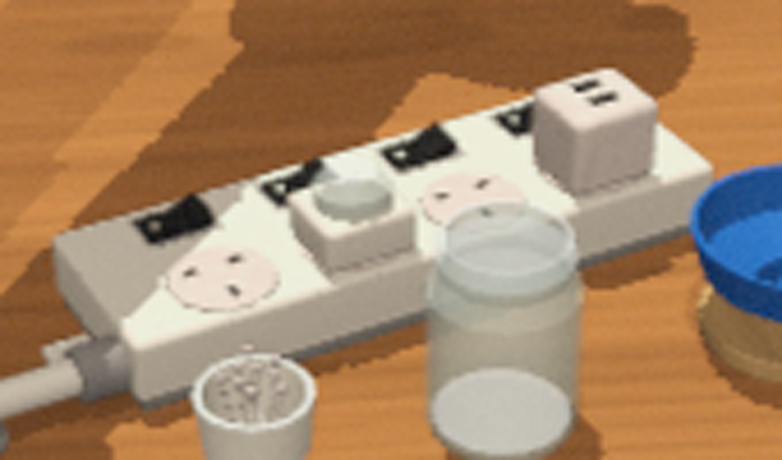

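The final views show all four rockers flipped: each dot half is down and the far +y half is up. The plugs and the loose objects are where they were at the start.

```bash
python3 -c "
from workcell import manip
print(manip.hand_in())"
```

```text
the job is handed in; nothing more can be done
None
```

All four rockers are off. With the fingers closed, I pressed each raised end in turn from switch 1 to switch 4. Between switches I lifted only about 10 mm, which kept the fingertips about 6–8 mm above the highest rocker edge. I then took the hand clear and handed in at about 11.5 s.

- **Final checks:** The last top and scene pictures show every dot half down and the opposite half up. By eye, the charger, night light, jar, egg cup, spinner and stapler are where they started. Every force reading was about 1.5 N or less, which is noise level, but readings came only at the end of each move.
- **A check that disagreed:** The pictures put the closed fingertips about 19 mm behind the reported TCP, not 17 mm ahead as the description says. I went by the pictures and came down in small steps. The switches flipped at the height the pictures predicted.

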